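# Fill the breakfast caddy

## Robot

A 7-joint arm with a two-finger parallel gripper is mounted at the origin on a cart in front of the work surface, level with it; the furniture and walls round the work are solid. World frame = base frame: x ahead of the robot, y to its left, z up, the work surface at z = 0. Lengths are in m, angles in rad, forces in N, time in s.
With the tool pointing down it reaches from about 0.425 to 0.925 m from the base axis. Payload 6.8 kg.
Tool frame: the origin (TCP) lies at the very end of the fingers, on their centre line; the grasp point (between the pads) lies 19 mm behind it; z points along the fingers, y is the line along which they close (so a half turn about z gives the same grasp; the last joint's range is limited). The gripper opens to 85 mm and grips with 20 to 120 N. Pads are 22 mm wide; open, the fingers measure 114 mm over their backs; the gripper's body (76 mm by 85 mm) begins 54 mm behind the grasp point. The pads swing forward as they close: fully open they stand 13 mm farther back than shut.
Start: joints at [-0.108, 0.477, 0.022, 1.555, -0.011, 1.109, -0.083], TCP at [0.675, 0, 0.231] pointing down, gripper open.
Joint ranges: [-2.96, 2.96], [-0.34, 2.1], [-1.41, 1.46], [0.24, 2.44], [-1.37, 4.51], [0.17, 1.92], [-2.96, 2.96]. Speed limits (rad/s): [2.39, 2.39, 3.14, 3.14, 3.14, 3.14, 3.14].

## Interface

Orientations are given as a unit quaternion [w, x, y, z].
In Python, from station import bot gives the robot as it stands. The module is installed in compiled form; this text tells all that it offers.
- The arm moves only by the shell command python3 -m jog 'ROWS' [OPENING] [FORCE]. ROWS is JSON, a list of rows, each a list of 4 numbers: the shift along the tool's x, y, z in cm, then the turn about the tool's z in rad. In form: [[x, y, z, spin], ...]. A call has 1 to 20 rows; each row is the pose to reach, as a shift and turn from the pose commanded when the call began, along the tool's axes at that moment; what a row does not reach only later rows make up. A row lasts 1/12 s, in which the tool goes at most 41.7 mm and 7.16 degrees, less where a joint would pass 70% of its speed; a pose out of reach is approached as far as the arm can. A call with a gripper value outside its range is refused whole. OPENING is the closure, from -1 (fully open) to 1 (shut), set as the call begins (- or left out, the last holds). The fingers move at their own pace and stop on an object; FORCE is the grip in N (left out, the last holds). Time passes only in rows, so rows that repeat a pose let the fingers close. It gives the time, the measured TCP pose, the force, the opening and the grip force at its end, in the units of the state.
- bot.get_obs(): the state, without advancing time (a new reading comes with each control period).
- bot.read_camera(name): name is "scene" or "side" or "wrist"; returns a dict with "pixels" (420x560x3 uint8, red, green, blue), "depth" (420x560 float32, m along the optical axis (not along the pixel's ray), 0 where there is no reading), "fovy" (degrees; the focal length in pixels is half the picture's height over the tangent of half this angle, whatever the lens; pixels are square), "cx", "cy" (the principal point, pixels), "pose" (4x4, takes a point from camera to world coordinates). Camera axes: x right, y down, z forward; pixel columns grow to the right and rows downward; lengths in m; the calibration is good to about 2 mm. A picture is of the moment at which its call begins.
- bot.hand_in(): hands the job in; it is judged then, once.
The state is a dict: "t": time; "q": joint angles; "joint_vel": joint speeds; "joint_torque": joint torques, N m; "eef_pos": TCP position; "tool_rot": TCP orientation; "contact_force": force on the tool from outside, world axes, zero at the start; "torque": the same for the moment, N m; "gripper_width": opening from 0.0 (shut) to 1.0 (fully open); "grasp_force": force on a finger pad.
Only numpy, scipy, OpenCV 4.12 (cv2) and the standard library are available. Lean on these libraries where they do the work, as an engineer would, in place of code of your own. Each camera call takes 0.05 s, during which the arm holds its last target. There are 200 camera calls.

## Task

Fill the breakfast caddy: stand the salt shaker, the tea carton and the cocoa jar upright on the floors of the caddy pockets cut to their shape (shaker in the small round one, carton in the oblong one, jar in the large round one), setting each down rather than dropping it. The spice jar, the gabled soup carton and the spread tub look similar but do not belong: leave them standing where they are.

Things in the scene. Friction and masses are not known exactly. Their poses are not given: they have to be found in the camera images.
- caddy: Low dark wooden tray, 112 (x) x 320 (y) x 24 mm high, walls and floor 5 mm, fixed to the table, a small steel handle at each end (out to 176 mm from the middle along y, top 34 mm high). It holds three inserts, centred at y = -102, 0 and +102 mm in its frame. Origin: centre of its underside on the table, z up.
- small_round_pocket: Insert with the small round pocket, 62 mm across. One of three fixed light wooden inserts side by side in the caddy, in an order that changes; 100 x 100 mm, 16 mm thick, one pocket 12 mm deep with a grey felt floor in its middle. Origin: centre of the insert's underside; pocket floor 4 mm, rim 16 mm above it; z up, x and y along the caddy's.
- oblong_pocket: Insert with the oblong pocket, 68 mm along its x and 90 mm along its y. One of three fixed light wooden inserts side by side in the caddy, in an order that changes; 100 x 100 mm, 16 mm thick, one pocket 12 mm deep with a grey felt floor in its middle. Origin: centre of the insert's underside; pocket floor 4 mm, rim 16 mm above it; z up, x and y along the caddy's.
- large_round_pocket: Insert with the large round pocket, 80 mm across. One of three fixed light wooden inserts side by side in the caddy, in an order that changes; 100 x 100 mm, 16 mm thick, one pocket 12 mm deep with a grey felt floor in its middle. Origin: centre of the insert's underside; pocket floor 4 mm, rim 16 mm above it; z up, x and y along the caddy's.
- salt_shaker: Salt shaker, loose: round, clear body 44 mm across with white salt in it, tapering above 66 mm to a grey domed top 34 mm across with holes, 90 mm high. Origin: centre of the underside, z up.
- tea_carton: Carton of tea bags, loose: pale green-yellow flat-topped box, 50 (x) x 72 (y) x 45 mm high, standing flat. Origin: centre of the underside, z up. x is across its short side.
- cocoa_jar: Jar of cocoa cream, loose: squat round glass jar, 62 mm across and 77 mm high, with a flat brown screw lid 58 mm across from 60 mm up. Origin: centre of the underside, z up.
- spice_jar: Spice jar, loose, does not belong in the caddy: slim straight cylinder, 41 mm across and 105 mm high, with a flat black cap as wide as the jar. Origin: centre of the underside, z up.
- soup_carton: Carton of soup cubes, loose, does not belong: green carton, 35 (x) x 61 (y) mm, with a gabled top, 61 mm high. Origin: centre of the underside, z up.
- spread_tub: Tub of spread, loose, does not belong: yellow round tub with grey rim, 80 mm across, 107 mm high, standing off to the robot's right. Origin: centre of the underside, z up.
Mind the look-alikes: they are no part of the job. What is shaped like the tea_carton but blue or turquoise is not meant.

How it is judged:
At the end, for the whole second after the job is handed in: Shaker in the small round pocket, carton in the oblong one, jar in the large round one: each within 14 mm of its insert's centre, underside under 8 mm above the insert's, within 0.12 rad of upright, at rest, let go. Spice jar, soup carton and tub still stand within 25 mm of where they began (horizontal distance between salt_shaker and small_round_pocket below 0.014 m and z of salt_shaker in the frame of small_round_pocket below 0.008 m and angle between each of salt_shaker, tea_carton, cocoa_jar, spice_jar, soup_carton, spread_tub's own z axis and vertical below 0.12 rad and linear speed of each of salt_shaker, tea_carton, cocoa_jar below 0.02 m/s and contact force between each of salt_shaker, tea_carton, cocoa_jar and the fingers below 0.1 N and horizontal distance between tea_carton and oblong_pocket below 0.014 m and z of tea_carton in the frame of oblong_pocket below 0.008 m and horizontal distance between cocoa_jar and large_round_pocket below 0.014 m and z of cocoa_jar in the frame of large_round_pocket below 0.008 m and distance of each of spice_jar, soup_carton, spread_tub from where it was at the start of the episode below 0.025 m); the robot touches nothing.
It fails at once if the shaker, tea carton or cocoa jar is dropped (moves faster than 0.6 m/s while the fingers do not touch it) ((linear speed of salt_shaker above 0.6 m/s and contact force between salt_shaker and the fingers below 0.05 N) or (linear speed of tea_carton above 0.6 m/s and contact force between tea_carton and the fingers below 0.05 N) or (linear speed of cocoa_jar above 0.6 m/s and contact force between cocoa_jar and the fingers below 0.05 N)).
It fails at once if the spice jar, soup carton or spread tub is shifted by more than 25 mm or knocked over (distance of any of spice_jar, soup_carton, spread_tub from where it was at the start of the episode above 0.025 m or angle between any of spice_jar, soup_carton, spread_tub's own z axis and vertical above 0.5 rad).
It also fails if it takes over 104 s, if anything falls off the work surface, if the arm or the gripper's body presses on something with over 40 N, if the wrist force passes 120 N, or if a joint passes its speed limit or range.

## Working session

There is one attempt and no reset: what is moved stays moved. The work goes in short steps, Python scripts to look and compute and a shell command to move; the robot and the scene stay as the last step left them, time stands still between calls to the robot, and variables do not carry over. Pictures are saved under pics/ and viewed, at most 14 in all, crops included, and the job is handed in when it is done.

```bash
mkdir -p pics; cat > h.py <<'E'
import numpy as np, cv2
from station import bot
def cam(n):
    c=bot.read_camera(n); c['f']=210/np.tan(np.radians(c['fovy'])/2); return c
def cloud(c):
    v,u=np.mgrid[0:420,0:560]; d=c['depth']
    P=np.stack([(u-c['cx'])/c['f']*d,(v-c['cy'])/c['f']*d,d],-1)
    return P@c['pose'][:3,:3].T+c['pose'][:3,3]
def save(c,n): cv2.imwrite(f'pics/{n}.png',c['pixels'][...,::-1])
def ray(c,u,v,z):
    d=c['pose'][:3,:3]@np.array([(u-c['cx'])/c['f'],(v-c['cy'])/c['f'],1]); o=c['pose'][:3,3]
    return o+d*(z-o[2])/d[2]
E
python3 - <<'E'
from h import *
np.set_printoptions(precision=3,suppress=True)
for n in ['scene','side','wrist']:
    c=cam(n); save(c,n+'0'); np.savez(f'{n}0.npz',**c); print(n,c['fovy'],c['cx'],c['cy'],c['pose'][:3])
print(bot.get_obs())
E
```

```text
scene 52.56251397637939 279.3248516536408 206.32257751291235 [[ 0.883 -0.364  0.296  0.167]
 [-0.469 -0.662  0.585 -0.73 ]
 [-0.018 -0.655 -0.755  0.919]]
side 51.742460616293364 278.5604422404993 210.40263711774796 [[ 0.932 -0.193  0.307  0.171]
 [-0.362 -0.533  0.765 -0.908]
 [ 0.016 -0.824 -0.566  0.672]]
wrist 69.068053903386 278.3783453299784 215.812851030971 [[ 1.    -0.    -0.001  0.675]
 [-0.    -0.948 -0.319  0.081]
 [-0.     0.319 -0.948  0.373]]
{'t': 0.15, 'q': array([-0.108,  0.478,  0.022,  1.556, -0.012,  1.109, -0.083]), 'joint_vel': array([-0.002, -0.002,  0.   , -0.004, -0.001,  0.   ,  0.001]), 'joint_torque': array([  0.002, -59.692,   1.609, -28.149,   0.013,   0.007,   0.   ]), 'eef_pos': array([ 0.675, -0.   ,  0.231]), 'tool_rot': array([-0.   ,  0.707,  0.707, -0.001]), 'contact_force': array([ 0.334,  0.023, -0.417]), 'torque': array([0.039, 0.01 , 0.008]), 'grasp_force': 0.0, 'gripper_width': 1.001644588523515}
```

View pics/scene0.png

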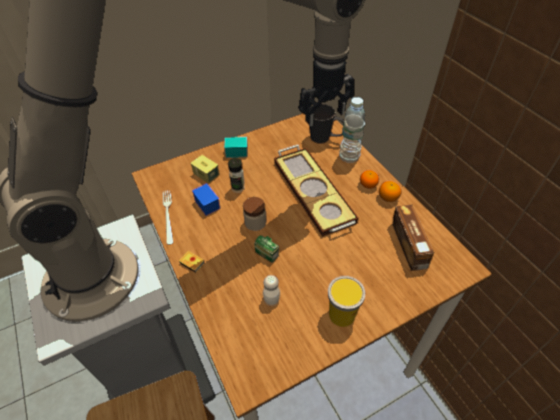

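View pics/side0.png

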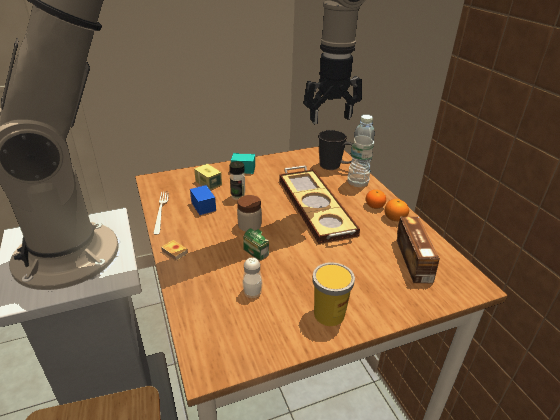

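The scene view shows these candidates:
- **Carton:** yellow-green (205,168), turquoise (236,148), blue (206,199) and the gabled green soup carton (267,247).
- **Shaker:** white and grey (271,290), versus the black-capped spice jar (236,175).
- **Jar:** brown-lidded (255,213), versus the tub (345,300).

By the description I choose (205,168), (271,290) and (255,213). The pockets are at (298,163), (315,188) and (331,211).

```bash
python3 - <<'E'
from h import *
np.set_printoptions(precision=3,suppress=True)
for n in ['scene','side']:
    c=dict(np.load(n+'0.npz')); P=cloud(c); print(n)
    t=(P[...,0]>.3)&(P[...,0]<1)&(abs(P[...,1])<.5)&(abs(P[...,2])<.008); print('table z',np.median(P[t][:,2]))
    m=((P[...,2]>.03)&(P[...,2]<.2)&(P[...,0]>.25)&(P[...,0]<1.1)&(c['depth']>0)).astype(np.uint8)
    k,l,s,ce=cv2.connectedComponentsWithStats(m)
    for i in range(1,k):
        if s[i,4]<40: continue
        Q=P[l==i]; zt=np.percentile(Q[:,2],97); T=Q[Q[:,2]>zt-.008]
        (cx,cy),(w,h),a=cv2.minAreaRect(T[:,:2].astype(np.float32)*1000)
        print(ce[i].round(),s[i,4],'ztop %.3f'%zt,'rect c',round(cx),round(cy),'size',round(w),round(h),'ang',round(a))
c=dict(np.load('scene0.npz'))
I=c['pixels'][130:320,180:370,::-1]; cv2.imwrite('pics/crop.png',cv2.resize(I,(600,600),interpolation=cv2.INTER_CUBIC))
# felt pockets: grey low saturation at z~5..25 mm
for n in ['scene','side']:
    c=dict(np.load(n+'0.npz')); P=cloud(c)
    hsv=cv2.cvtColor(c['pixels'],cv2.COLOR_RGB2HSV)
    m=((hsv[...,1]<70)&(P[...,2]>0.0)&(P[...,2]<.03)&(P[...,0]>.5)&(P[...,0]<.95)&(abs(P[...,1])<.35)&(c['depth']>0)).astype(np.uint8)
    k,l,s,ce=cv2.connectedComponentsWithStats(m)
    for i in range(1,k):
        if s[i,4]>100:
            Q=P[l==i]; r=cv2.minAreaRect(Q[:,:2].astype(np.float32)*1000); print(n,ce[i].round(),s[i,4],Q[:,2].mean(),r)
E
```

```text
scene
table z -0.0007670854071436528
[207.  43.] 9162 ztop 0.195 rect c 650 742 size 312 734 ang 61
[451. 192.] 14424 ztop 0.195 rect c 852 -158 size 103 782 ang 0
[335. 102.] 55 ztop 0.075 rect c 898 259 size 14 4 ang 86
[235. 144.] 298 ztop 0.048 rect c 514 252 size 52 69 ang 64
[204. 165.] 348 ztop 0.048 rect c 390 207 size 49 75 ang 24
[236. 172.] 379 ztop 0.107 rect c 452 105 size 43 37 ang 66
[369. 177.] 208 ztop 0.047 rect c 796 -71 size 46 38 ang 64
[390. 190.] 315 ztop 0.055 rect c 816 -140 size 42 46 ang 33
[205. 196.] 392 ztop 0.047 rect c 347 88 size 49 73 ang 5
[254. 210.] 548 ztop 0.079 rect c 439 -40 size 57 56 ang 65
[413. 235.] 1412 ztop 0.074 rect c 760 -300 size 158 48 ang 70
[345. 225.] 48 ztop 0.036 rect c 635 -186 size 9 62 ang 88
[266. 245.] 318 ztop 0.058 rect c 422 -146 size 25 53 ang 40
[271. 288.] 368 ztop 0.089 rect c 373 -271 size 29 27 ang 63
[345. 298.] 1345 ztop 0.107 rect c 497 -384 size 80 77 ang 56
side
table z -0.001087028169888038
[220.  80.] 7507 ztop 0.195 rect c 615 764 size 236 694 ang 69
[450. 196.] 17026 ztop 0.195 rect c 850 -141 size 102 7
[... 1057 characters left out ...]
64.] 131 0.018323044223220224 ((784.08837890625, 158.09527587890625), (25.015522003173828, 81.48253631591797), 68.50421142578125)
side [357. 181.] 101 0.019784029773864273 ((798.3161010742188, 43.94292449951172), (24.584510803222656, 57.934051513671875), 41.452518463134766)
side [303. 183.] 246 0.008409306388867286 ((650.8123779296875, 97.81795501708984), (76.65851593017578, 60.314605712890625), 86.81793975830078)
side [315. 201.] 255 0.008398364488361692 ((643.6917724609375, -4.477134704589844), (67.21704864501953, 68.14107513427734), 7.325362682342529)
side [330. 222.] 182 0.008374299007185332 ((637.6064453125, -107.75205993652344), (48.66572189331055, 51.5389518737793), 21.93483543395996)
```

View pics/crop.png

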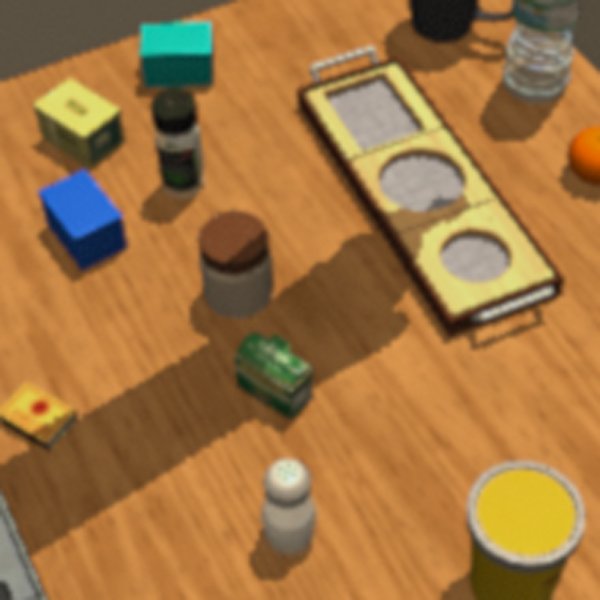

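View pics/wrist0.png

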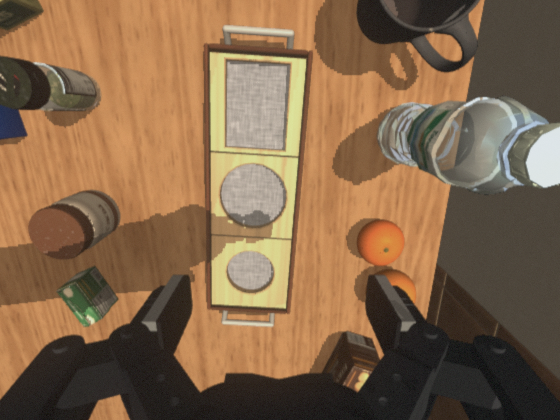

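The crop confirms the choice: yellow-green flat box at crop (78,122), brown-lidded jar (235,262) and grey-domed shaker (288,505). The wrist view shows the pockets: oblong (257,106), large round (253,194), small round (250,270). Next I refine the numbers.

```bash
python3 - <<'E'
from h import *
from scipy.optimize import least_squares
np.set_printoptions(precision=4,suppress=True)
c=dict(np.load('wrist0.npz')); hsv=cv2.cvtColor(c['pixels'],cv2.COLOR_RGB2HSV)
m=(hsv[...,1]<60).astype(np.uint8); m[:, :205]=0; m[:,305:]=0; m[:45]=0; m[308:]=0
k,l,s,ce=cv2.connectedComponentsWithStats(cv2.morphologyEx(m,cv2.MORPH_OPEN,np.ones((3,3))))
for i in range(1,k):
    if s[i,4]<500: continue
    v,u=np.nonzero(l==i); W=np.array([ray(c,a,b,.009) for a,b in zip(u,v)])[:,:2]
    print(ce[i],s[i,4],cv2.minAreaRect((W*1000).astype(np.float32)),'depthz',np.median(cloud(c)[l==i][:,2]))
for n in ['scene','side']:
    c=dict(np.load(n+'0.npz')); P=cloud(c).reshape(-1,3)
    for nm,x,y,r,z0,z1 in [('shaker',.372,-.271,.022,.015,.06),('jar',.438,-.04,.031,.012,.055),('lid',.438,-.04,.029,.062,.073),('spice',.452,.104,.0205,.02,.1)]:
        Q=P[(np.hypot(P[:,0]-x,P[:,1]-y)<r+.012)&(P[:,2]>z0)&(P[:,2]<z1)][:,:2]
        f=least_squares(lambda p:np.hypot(*(Q-p).T)-r,[x,y],loss='soft_l1',f_scale=.002); print(n,nm,len(Q),f.x,np.median(abs(f.fun)))
E
```

```text
[256.4221 104.2691] 5120 ((649.8027954101562, 87.74876403808594), (90.0584716796875, 67.62205505371094), 86.5201187133789) depthz 0.008986005296451272
[252.7783 194.3352] 3085 ((642.6580810546875, -14.365104675292969), (75.95293426513672, 77.54693603515625), 89.98625946044922) depthz 0.009027523424290196
[249.9436 269.8827] 1330 ((636.4199829101562, -117.65705108642578), (55.457305908203125, 58.99927520751953), 89.99256896972656) depthz 0.009108302276038593
scene shaker 209 [ 0.373  -0.2669] 0.0016684009180065185
scene jar 238 [ 0.4409 -0.0376] 0.0007230954750290387
scene lid 62 [ 0.4404 -0.0389] 0.0007199332800311483
scene spice 288 [0.4523 0.1056] 0.0009928078179004055
side shaker 345 [ 0.3709 -0.266 ] 0.0015526960083539418
side jar 339 [ 0.4391 -0.0367] 0.0008428017730856482
side lid 80 [ 0.4389 -0.0378] 0.0007010915171689388
side spice 369 [0.4507 0.1066] 0.0010403574518840462
```

```bash
python3 -m jog '[[2.1,-2.9,0,-0.1],[4.2,-5.8,0,-0.2],[6.3,-8.7,0,-0.3],[8.4,-11.6,0,-0.42],[10.5,-14.5,0,-0.42],[12.6,-17.4,0,-0.42],[14.7,-20.3,0,-0.42],[16.8,-23.2,0,-0.42],[18.8,-25.9,0,-0.42],[20.7,-28.5,0,-0.42],[20.7,-28.5,0,-0.42],[20.7,-28.5,3,-0.42],[20.7,-28.5,6,-0.42],[20.7,-28.5,8,-0.42],[20.7,-28.5,8,-0.42],[20.7,-28.5,8,-0.42],[20.7,-28.5,8,-0.42]]' -1 40
python3 - <<'E'
from h import *
c=cam('wrist'); save(c,'w1'); P=cloud(c)
hsv=cv2.cvtColor(c['pixels'],cv2.COLOR_RGB2HSV)
m=((P[...,2]>.038)&(P[...,2]<.052)&(np.hypot(P[...,0]-.39,P[...,1]-.207)<.06)).astype(np.uint8)
k,l,s,ce=cv2.connectedComponentsWithStats(m)
for i in range(1,k):
    if s[i,4]>300: print(ce[i],s[i,4],cv2.minAreaRect((P[l==i][:,:2]*1000).astype(np.float32)),np.median(P[l==i][:,2]))
o=bot.get_obs(); print(o['eef_pos'],o['tool_rot'])
E
```

```text
t: 1.57
eef_pos: [0.3909, 0.2073, 0.1523]
tool_rot: [0.0, 0.544, 0.839, 0.001]
contact_force: [0.7, -0.1, -0.4]
gripper_width: 0.999
grasp_force: 0.0
[280.09742054 210.81483187] 4342 ((392.6564025878906, 206.57772827148438), (48.253475189208984, 70.673828125), 21.740842819213867) 0.04450699565016636
[0.39107683 0.2075244  0.15265048] [4.86539131e-04 5.44330026e-01 8.38870351e-01 1.05863414e-03]
```

View pics/w1.png

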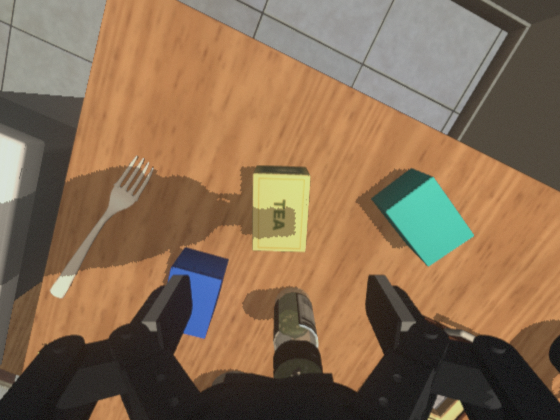

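The wrist view shows the carton's lettered top at (280,211), between the fingers' lines and square to them. The blue box (198,292) and spice jar (297,330) are clear of the fingers' descent.

```bash
python3 -m jog '[[0,0.1,3,0.03],[0,0.1,6,0.03],[0,0.1,9,0.03],[0,0.1,11.5,0.03],[0,0.1,12.7,0.03],[0,0.1,13.4,0.03],[0,0.1,13.4,0.03],[0,0.1,13.4,0.03]]' -1 40
python3 -m jog '[[0,0,0,0],[0,0,0,0],[0,0,0,0],[0,0,0,0],[0,0,0,0],[0,0,0,0],[0,0,0,0],[0,0,0,0],[0,0,0,0],[0,0,0,0],[0,0,0,0],[0,0,0,0]]' 1 40
```

```text
t: 2.28
eef_pos: [0.3919, 0.208, 0.0182]
tool_rot: [0.0, 0.557, 0.831, 0.001]
contact_force: [1.0, -0.1, 0.3]
gripper_width: 1.0
grasp_force: 0.0
t: 3.28
eef_pos: [0.3916, 0.2078, 0.0183]
tool_rot: [0.0, 0.557, 0.831, 0.001]
contact_force: [-0.4, -1.0, 7.9]
gripper_width: 0.577
grasp_force: 40.9
```

```bash
python3 -m jog '[[0,0,-1,0],[0,0,-3.5,0],[0,0,-7,0],[0,0,-10,0],[0,0,-13,0],[0,0,-15,0],[0,0,-16,0],[0,0,-16,0]]' 
cat >> h.py <<'E'
def to(x,y,z,yaw):  # yaw of tool y axis
    o=bot.get_obs(); w,a,b,_=o['tool_rot']; y0=2*np.arctan2(b,a)-np.pi/2
    d=np.array([x,y,z])-o['eef_pos']; 
    print('TO cm', np.round(100*np.array([-np.sin(y0)*d[0]+np.cos(y0)*d[1],np.cos(y0)*d[0]+np.sin(y0)*d[1],-d[2]]),2),'spin',round(y0-yaw,3),'at',o['eef_pos'].round(4),'yaw',round(y0,3),'w',round(o['gripper_width'],3))
E
python3 -c "
from h import *
to(.650,.089,.18,-.062)"
```

```text
t: 3.95
eef_pos: [0.3921, 0.2081, 0.1798]
tool_rot: [0.001, 0.557, 0.831, 0.002]
contact_force: [0.2, 1.0, -1.4]
gripper_width: 0.578
grasp_force: 42.2
TO cm [-2.081e+01  1.933e+01 -2.000e-02] spin 0.452 at [0.3921 0.2081 0.1798] yaw 0.39 w 0.578
```

```bash
python3 -m jog '[[-1,1,0,0.03],[-3,2.8,0,0.08],[-5.2,4.8,0,0.13],[-7.5,7,0,0.18],[-9.9,9.2,0,0.23],[-12.3,11.4,0,0.28],[-14.6,13.6,0,0.33],[-16.9,15.7,0,0.38],[-18.8,17.5,0,0.42],[-20.1,18.7,0,0.452],[-20.8,19.3,0,0.452],[-20.8,19.3,0,0.452],[-20.8,19.3,0,0.452],[-20.8,19.3,0,0.452]]'
python3 - <<'E'
from h import *
c=cam('wrist'); save(c,'w2'); to(.650,.089,.08,-.062)
P=cloud(c); hsv=cv2.cvtColor(c['pixels'],cv2.COLOR_RGB2HSV)
m=(P[...,2]>.19)&(P[...,2]<.225)&(c['depth']>0)&(hsv[...,1]>80)&(np.hypot(P[...,0]-.65,P[...,1]-.089)<.06)
Q=P[m]; print(m.sum(), len(Q) and (cv2.minAreaRect((Q[:,:2]*1000).astype(np.float32)),np.median(Q[:,2])))
s=cam('scene'); save(s,'s2')
E
```

```text
t: 5.12
eef_pos: [0.6471, 0.0892, 0.1764]
tool_rot: [-0.001, 0.728, 0.685, -0.001]
contact_force: [-0.6, 0.3, -0.5]
gripper_width: 0.574
grasp_force: 42.2
TO cm [-0.03  0.28  9.68] spin 0.002 at [0.6472 0.0894 0.1768] yaw -0.06 w 0.576
16118 (((643.67919921875, 91.00579833984375), (83.74540710449219, 88.08975219726562), 49.69091033935547), np.float64(0.20237901718016638))
```

View pics/w2.png

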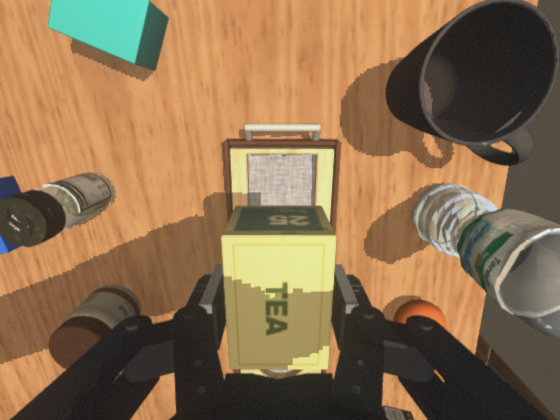

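The wrist view shows the carton's top at (280,300), held square. The oblong pocket ahead of it (282,180) is lined up with it.

```bash
python3 -m jog '[[0,0.3,2,0],[0,0.3,5,0],[0,0.3,8,0],[0,0.3,10.5,0],[0,0.3,12,0],[0,0.3,12.8,0],[0,0.3,12.8,0],[0,0.3,12.8,0]]'
python3 - <<'E'
from h import *
to(.650,.089,.0273,-.062)
c=cam('side'); I=c['pixels'][140:260,240:400,::-1]; cv2.imwrite('pics/s3.png',cv2.resize(I,(800,600),interpolation=cv2.INTER_CUBIC))
E
```

```text
t: 5.88
eef_pos: [0.6516, 0.0887, 0.05]
tool_rot: [0.0, 0.728, 0.685, 0.0]
contact_force: [0.8, -0.1, -0.7]
gripper_width: 0.574
grasp_force: 42.2
TO cm [ 0.02 -0.16  2.27] spin 0.001 at [0.6516 0.0887 0.05  ] yaw -0.061 w 0.574
```

View pics/s3.png

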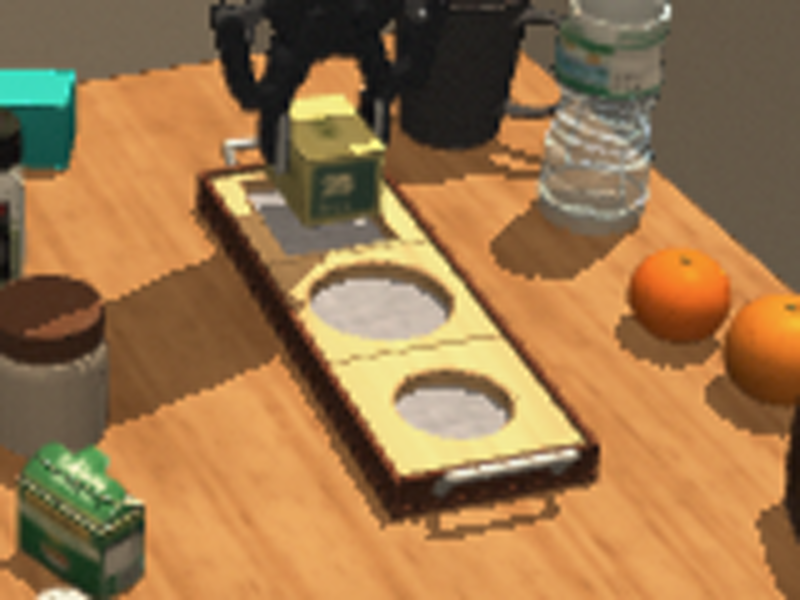

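The side crop shows the carton hanging above the oblong pocket at (330,170), upright, with the pocket rim free round it.

```bash
python3 -m jog '[[0,-0.1,0.6,0],[0,-0.1,1.2,0],[0,-0.1,1.6,0],[0,-0.1,1.9,0],[0,-0.1,2.1,0],[0,-0.1,2.25,0],[0,-0.1,2.3,0],[0,-0.1,2.3,0],[0,-0.1,2.3,0]]'
```

```text
t: 6.68
eef_pos: [0.6503, 0.0882, 0.0275]
tool_rot: [-0.0, 0.729, 0.685, -0.0]
contact_force: [-5.4, -0.9, 10.9]
gripper_width: 0.581
grasp_force: 43.4
```

```bash
python3 -m jog '[[0,0,0,0],[0,0,0,0],[0,0,0,0],[0,0,0,0],[0,0,0,0],[0,0,0,0],[0,0,0,0],[0,0,0,0]]' -1
python3 -m jog '[[0,0,-1,0],[0,0,-3,0],[0,0,-6,0],[0,0,-9,0],[0,0,-12,0],[0,0,-15,0],[0,0,-15,0]]'
python3 - <<'E'
from h import *
c=cam('wrist'); P=cloud(c)
m=(P[...,2]>.045)&(P[...,2]<.065)&(np.hypot(P[...,0]-.65,P[...,1]-.088)<.055)
Q=P[m]; print(m.sum(),cv2.minAreaRect((Q[:,:2]*1000).astype(np.float32)),np.median(Q[:,2]))
to(.440,-.038,.18,0)
E
```

```text
t: 7.35
eef_pos: [0.6505, 0.0883, 0.0262]
tool_rot: [-0.0, 0.729, 0.685, -0.0]
contact_force: [0.4, -0.4, 0.5]
gripper_width: 1.004
grasp_force: 0.0
t: 7.93
eef_pos: [0.6544, 0.089, 0.1843]
tool_rot: [0.003, 0.729, 0.685, 0.005]
contact_force: [1.4, -0.7, 1.1]
gripper_width: 0.997
grasp_force: 0.0
3735 ((650.6048583984375, 86.97660827636719), (70.43319702148438, 48.19306564331055), 86.56950378417969) 0.05345057354850585
TO cm [-13.97 -20.48   0.13] spin -0.062 at [0.6531 0.0887 0.1813] yaw -0.062 w 1.0
```

Carton is seated: centre (650.6, 87) mm, top 53.5 mm as expected. Next the jar.

```bash
python3 -m jog '[[-0.8,-1.2,0,0],[-2.3,-3.4,0,0],[-4.2,-6.1,0,-0.06],[-6.2,-9,0,-0.06],[-8.2,-12,0,-0.06],[-10.2,-15,0,-0.06],[-12,-17.6,0,-0.06],[-13.3,-19.5,0,-0.06],[-14,-20.5,0,-0.06],[-14,-20.5,0,-0.06],[-14,-20.5,0,-0.06],[-14,-20.5,0,-0.06]]'
python3 - <<'E'
from h import *
c=cam('wrist'); save(c,'w4'); P=cloud(c)
m=(P[...,2]>.070)&(P[...,2]<.085)&(np.hypot(P[...,0]-.44,P[...,1]+.038)<.045)
Q=P[m]; r=cv2.minEnclosingCircle((Q[:,:2]*1000).astype(np.float32)); print(m.sum(),r,np.median(Q[:,2]))
to(r[0][0]/1000,r[0][1]/1000,.028,0)
E
```

```text
t: 8.98
eef_pos: [0.4388, -0.0378, 0.1766]
tool_rot: [0.0, 0.707, 0.707, 0.001]
contact_force: [0.2, 0.1, 0.6]
gripper_width: 1.004
grasp_force: 0.0
3700 ((441.7334289550781, -39.07658004760742), 29.84825897216797) 0.07659328303088075
TO cm [-0.13  0.3  14.85] spin -0.001 at [ 0.4388 -0.0377  0.1765] yaw -0.001 w 1.0
```

View pics/w4.png

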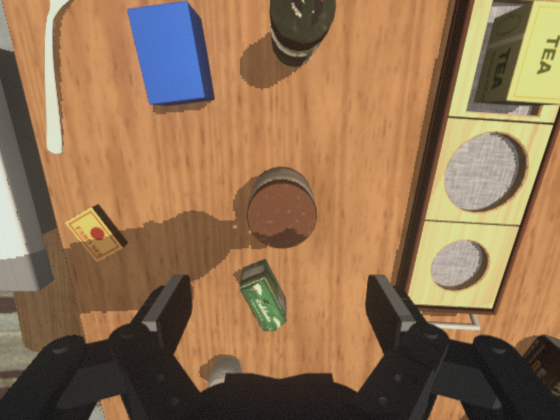

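The wrist view shows the cocoa lid at (282,212) and the soup carton (263,296) about 100 mm away in −y, clear of the fingers. The carton sits in its pocket (525,55).

```bash
python3 -m jog '[[-0.1,0.2,3,0],[-0.1,0.2,6,0],[-0.1,0.2,9,0],[-0.1,0.2,12,0],[-0.1,0.2,13.8,0],[-0.1,0.2,14.8,0],[-0.1,0.2,14.8,0],[-0.1,0.2,14.8,0]]' -1 40
python3 -m jog '[[0,0,0,0],[0,0,0,0],[0,0,0,0],[0,0,0,0],[0,0,0,0],[0,0,0,0],[0,0,0,0],[0,0,0,0],[0,0,0,0],[0,0,0,0]]' 1 45
python3 -m jog '[[0,0,-1,0],[0,0,-3.5,0],[0,0,-7,0],[0,0,-10,0],[0,0,-13,0],[0,0,-15,0],[0,0,-15,0],[0,0,-15,0]]'
python3 -c "
from h import *
to(.644,-.0135,.18,-.062)"
```

```text
t: 9.7
eef_pos: [0.4399, -0.0393, 0.0283]
tool_rot: [-0.0, 0.708, 0.707, -0.0]
contact_force: [0.5, -0.3, 0.5]
gripper_width: 0.998
grasp_force: 0.0
t: 10.53
eef_pos: [0.4407, -0.0397, 0.0299]
tool_rot: [0.001, 0.708, 0.706, 0.001]
contact_force: [-0.5, 0.6, 6.9]
gripper_width: 0.692
grasp_force: 46.9
t: 11.2
eef_pos: [0.4396, -0.0398, 0.1798]
tool_rot: [0.001, 0.708, 0.706, 0.001]
contact_force: [-0.3, -0.3, -2.6]
gripper_width: 0.697
grasp_force: 50.2
TO cm [ 2.670e+00  2.043e+01 -2.000e-02] spin 0.06 at [ 0.4396 -0.0398  0.1798] yaw -0.002 w 0.697
```

```bash
python3 -m jog '[[0.1,1,0,0],[0.4,3,0,0.02],[0.7,5.5,0,0.04],[1.1,8.5,0,0.06],[1.5,11.5,0,0.06],[1.9,14.5,0,0.06],[2.3,17.3,0,0.06],[2.5,19.2,0,0.06],[2.7,20.4,0,0.06],[2.7,20.4,0,0.06],[2.7,20.4,0,0.06],[2.7,20.4,0,0.06]]'
python3 - <<'E'
from h import *
c=cam('wrist'); save(c,'w5'); P=cloud(c); o=bot.get_obs(); e=o['eef_pos']
hsv=cv2.cvtColor(c['pixels'],cv2.COLOR_RGB2HSV)
m=(P[...,2]>.20)&(P[...,2]<.25)&(np.hypot(P[...,0]-e[0],P[...,1]-e[1])<.05)&(hsv[...,1]>80)
Q=P[m]; print(m.sum(), cv2.minEnclosingCircle((Q[:,:2]*1000).astype(np.float32)),np.percentile(Q[:,2],[5,50,95]))
to(.644,-.0135,.05,-.062)
E
```

```text
t: 12.2
eef_pos: [0.642, -0.0133, 0.1766]
tool_rot: [-0.001, 0.729, 0.685, -0.001]
contact_force: [0.3, -0.3, -2.2]
gripper_width: 0.696
grasp_force: 50.1
16462 ((642.0323486328125, -13.06887435913086), 49.934268951416016) [0.21248205 0.2230131  0.22399423]
TO cm [1.000e-02 2.000e-01 1.271e+01] spin -0.0 at [ 0.642  -0.0134  0.1771] yaw -0.062 w 0.692
```

View pics/w5.png

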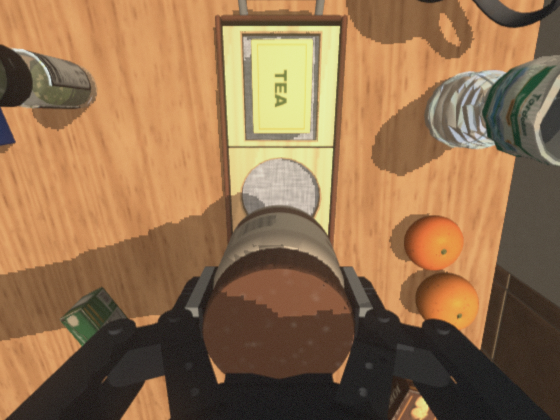

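The wrist view shows the lid at (280,317), centred between the pads. The tea carton is seated at (281,85) and the large pocket (280,190) lies in line.

```bash
python3 -m jog '[[0,0.2,2,0],[0,0.2,5,0],[0,0.2,8,0],[0,0.2,10,0],[0,0.2,11.3,0],[0,0.2,11.8,0],[0,0.2,11.8,0],[0,0.2,11.8,0]]'
python3 -c "
from h import *
to(.644,-.0135,.039,-.062)"
```

```text
t: 12.92
eef_pos: [0.646, -0.0134, 0.0614]
tool_rot: [0.001, 0.729, 0.685, 0.001]
contact_force: [0.2, -0.9, -1.5]
gripper_width: 0.692
grasp_force: 50.1
TO cm [-0.02 -0.2   2.24] spin -0.0 at [ 0.646  -0.0134  0.0614] yaw -0.062 w 0.692
```

```bash
python3 -m jog '[[0,-0.2,0.6,0],[0,-0.2,1.2,0],[0,-0.2,1.6,0],[0,-0.2,1.9,0],[0,-0.2,2.1,0],[0,-0.2,2.25,0],[0,-0.2,2.3,0],[0,-0.2,2.3,0]]'
```

```text
t: 13.58
eef_pos: [0.6431, -0.0132, 0.039]
tool_rot: [-0.0, 0.729, 0.685, -0.0]
contact_force: [-5.8, -0.6, 12.9]
gripper_width: 0.694
grasp_force: 51.6
```

Contact at the expected height; release and back off.

```bash
python3 -m jog '[[0,0,0,0],[0,0,0,0],[0,0,0,0],[0,0,0,0],[0,0,0,0],[0,0,0,0],[0,0,0,0],[0,0,0,0]]' -1
python3 -m jog '[[0,0,-1,0],[0,0,-3,0],[0,0,-6,0],[0,0,-9,0],[0,0,-12,0],[0,0,-14,0],[0,0,-14,0],[0,0,-14,0]]'
python3 - <<'E'
from h import *
c=cam('wrist'); P=cloud(c)
m=(P[...,2]>.079)&(P[...,2]<.1)&(np.hypot(P[...,0]-.644,P[...,1]+.0135)<.045)
Q=P[m]; print(m.sum(),cv2.minEnclosingCircle((Q[:,:2]*1000).astype(np.float32)),np.median(Q[:,2]))
to(.372,-.2665,.18,0)
E
```

```text
t: 14.25
eef_pos: [0.6433, -0.0132, 0.0372]
tool_rot: [-0.0, 0.729, 0.685, -0.0]
contact_force: [0.3, -0.0, -0.9]
gripper_width: 1.001
grasp_force: 0.0
t: 14.92
eef_pos: [0.6443, -0.0131, 0.1796]
tool_rot: [0.001, 0.729, 0.685, 0.001]
contact_force: [-0.5, 0.4, -0.9]
gripper_width: 0.999
grasp_force: 0.0
3872 ((643.548095703125, -12.439102172851562), 29.784269332885742) 0.08555312205565649
TO cm [-26.96 -25.5   -0.21] spin -0.062 at [ 0.6432 -0.0132  0.1779] yaw -0.062 w 1.007
```

```bash
python3 -m jog '[[-1,-1,0,0],[-3,-2.8,0,0],[-5.5,-5.2,0,-0.06],[-8,-7.6,0,-0.06],[-10.5,-10,0,-0.06],[-13,-12.4,0,-0.06],[-15.5,-14.8,0,-0.06],[-18,-17.1,0,-0.06],[-20.5,-19.4,0,-0.06],[-23,-21.8,0,-0.06],[-25.2,-23.9,0,-0.06],[-26.6,-25.1,0,-0.06],[-27,-25.5,0,-0.06],[-27,-25.5,0,-0.06],[-27,-25.5,0,-0.06]]'
python3 - <<'E'
from h import *
c=cam('wrist'); save(c,'w6'); P=cloud(c)
m=(P[...,2]>.072)&(P[...,2]<.1)&(np.hypot(P[...,0]-.372,P[...,1]+.2665)<.045)
Q=P[m]; r=cv2.minEnclosingCircle((Q[:,:2]*1000).astype(np.float32)); print(m.sum(),r,np.percentile(Q[:,2],[5,50,98]))
m=(P[...,2]>.0815)&(np.hypot(P[...,0]-.372,P[...,1]+.2665)<.045)&(P[...,2]<.1)
print(cv2.minEnclosingCircle((P[m][:,:2]*1000).astype(np.float32)))
to(r[0][0]/1000,r[0][1]/1000,.03,0)
E
```

```text
t: 16.22
eef_pos: [0.3724, -0.266, 0.1768]
tool_rot: [-0.0, 0.708, 0.707, 0.0]
contact_force: [0.8, 1.1, -0.2]
gripper_width: 1.002
grasp_force: 0.0
1271 ((373.56024169921875, -268.6861572265625), 17.09449577331543) [0.07710234 0.08534905 0.08888578]
((373.3342590332031, -268.568359375), 15.086825370788574)
TO cm [-0.3   0.06 14.69] spin -0.0 at [ 0.373  -0.2657  0.1769] yaw -0.0 w 1.0
```

View pics/w6.png

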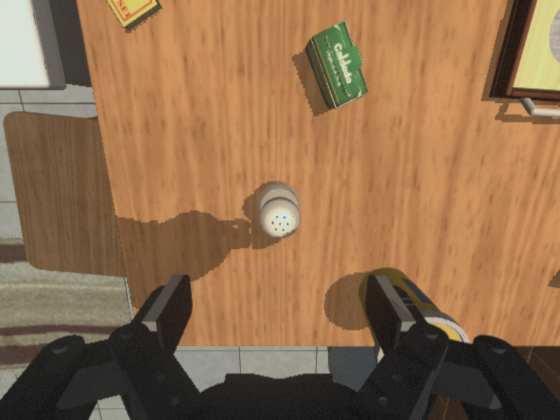

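The wrist view shows the shaker's holed top at (280,217). The soup carton (337,65) and tub (415,310) are far enough from the fingers.

```bash
python3 -m jog '[[-0.3,0.1,3,0],[-0.3,0.1,6,0],[-0.3,0.1,9,0],[-0.3,0.1,12,0],[-0.3,0.1,13.8,0],[-0.3,0.1,14.7,0],[-0.3,0.1,14.7,0],[-0.3,0.1,14.7,0]]' -1 40
python3 -m jog '[[0,0,0,0],[0,0,0,0],[0,0,0,0],[0,0,0,0],[0,0,0,0],[0,0,0,0],[0,0,0,0],[0,0,0,0],[0,0,0,0],[0,0,0,0],[0,0,0,0],[0,0,0,0]]' 1 40
python3 -m jog '[[0,0,-1,0],[0,0,-3.5,0],[0,0,-7,0],[0,0,-10,0],[0,0,-13,0],[0,0,-15,0],[0,0,-15,0],[0,0,-15,0]]'
python3 -c "
from h import *
to(.637,-.1155,.18,-.062)"
```

```text
t: 16.93
eef_pos: [0.3738, -0.2693, 0.0304]
tool_rot: [-0.0, 0.707, 0.707, 0.0]
contact_force: [0.5, -0.4, 0.4]
gripper_width: 1.002
grasp_force: 0.0
t: 17.93
eef_pos: [0.3737, -0.2702, 0.0315]
tool_rot: [0.001, 0.708, 0.706, 0.0]
contact_force: [-1.7, 0.6, 11.5]
gripper_width: 0.455
grasp_force: 39.1
t: 18.6
eef_pos: [0.3735, -0.2701, 0.1817]
tool_rot: [0.001, 0.708, 0.706, 0.001]
contact_force: [-0.2, -0.7, -3.0]
gripper_width: 0.458
grasp_force: 40.2
TO cm [15.52 26.32  0.17] spin 0.06 at [ 0.3735 -0.2701  0.1817] yaw -0.002 w 0.458
```

```bash
python3 -m jog '[[0.5,0.9,0,0],[1.5,2.6,0,0],[3,5.1,0,0.02],[4.7,8,0,0.04],[6.4,11,0,0.06],[8.1,14,0,0.06],[9.8,17,0,0.06],[11.5,19.8,0,0.06],[13.2,22.6,0,0.06],[14.5,24.8,0,0.06],[15.2,26,0,0.06],[15.4,26.3,0,0.06],[15.4,26.3,0,0.06],[15.4,26.3,0,0.06],[15.4,26.3,0,0.06]]'
python3 - <<'E'
from h import *
c=cam('wrist'); save(c,'w7'); P=cloud(c); e=bot.get_obs()['eef_pos']
m=(P[...,2]>e[2]+.043)&(P[...,2]<e[2]+.07)&(np.hypot(P[...,0]-e[0],P[...,1]-e[1])<.03)
Q=P[m]; print(m.sum(), cv2.minEnclosingCircle((Q[:,:2]*1000).astype(np.float32)),np.percentile(Q[:,2],[5,50,98])-e[2])
to(.637,-.117,.06,-.062)
E
```

```text
t: 19.85
eef_pos: [0.6349, -0.1176, 0.1796]
tool_rot: [-0.0, 0.729, 0.684, -0.001]
contact_force: [-1.0, -0.9, -1.7]
gripper_width: 0.455
grasp_force: 40.2
7976 ((635.75927734375, -107.1893539428711), 28.05440330505371) [0.0448013  0.05374107 0.06893996]
TO cm [ 0.08  0.19 12.  ] spin -0.002 at [ 0.6351 -0.1177  0.18  ] yaw -0.064 w 0.451
```

View pics/w7.png

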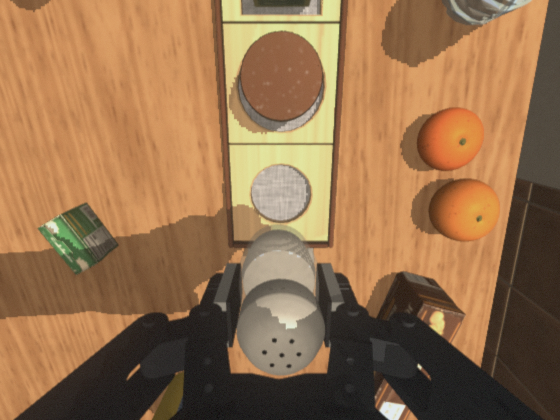

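The wrist view shows the shaker (280,325) held centred and the small pocket fully visible at (281,193). I cast that point for a final fix.

```bash
python3 - <<'E'
from h import *
c=cam('wrist'); hsv=cv2.cvtColor(c['pixels'],cv2.COLOR_RGB2HSV)
m=np.zeros((420,560),np.uint8); m[158:228,245:318]=(hsv[158:228,245:318,1]<60)
m=cv2.morphologyEx(m,cv2.MORPH_OPEN,np.ones((5,5))); v,u=np.nonzero(m)
W=np.array([ray(c,a,b,.009)[:2] for a,b in zip(u,v)])*1000
print(m.sum(),u.min(),u.max(),v.min(),v.max(),cv2.minEnclosingCircle(W.astype(np.float32)),W.min(0),W.max(0))
E
python3 -m jog '[[0,0.2,2,0],[0,0.2,5,0],[0,0.2,8,0],[0,0.2,10,0],[0,0.2,11.2,0],[0,0.2,11.7,0],[0,0.2,11.7,0],[0,0.2,11.7,0]]'
python3 -c "
from h import *
to(.637,-.117,.0405,-.062)"
```

```text
2501 252 308 165 219 ((637.0374755859375, -116.6600570678711), 30.518291473388672) [ 606.90659287 -146.37421545] [666.80358653 -87.06182982]
t: 20.62
eef_pos: [0.6391, -0.1169, 0.0645]
tool_rot: [0.001, 0.729, 0.685, 0.001]
contact_force: [1.0, -0.4, -1.4]
gripper_width: 0.452
grasp_force: 40.2
TO cm [-0.02 -0.21  2.4 ] spin -0.001 at [ 0.6391 -0.1169  0.0645] yaw -0.063 w 0.452
```

Pocket at (637.0, −116.7), radius 30.5 mm, as expected; setting down.

```bash
python3 -m jog '[[0,-0.2,0.6,0],[0,-0.2,1.2,0],[0,-0.2,1.7,0],[0,-0.2,2,0],[0,-0.2,2.2,0],[0,-0.2,2.35,0],[0,-0.2,2.45,0],[0,-0.2,2.45,0]]'
```

```text
t: 21.28
eef_pos: [0.6363, -0.1165, 0.0406]
tool_rot: [-0.0, 0.729, 0.685, -0.0]
contact_force: [-6.0, 0.8, 14.1]
gripper_width: 0.449
grasp_force: 42.5
```

```bash
python3 -m jog '[[0,0,0,0],[0,0,0,0],[0,0,0,0],[0,0,0,0],[0,0,0,0],[0,0,0,0],[0,0,0,0],[0,0,0,0]]' -1
python3 -m jog '[[0,0,-1,0],[0,0,-3,0],[0,0,-6,0],[0,0,-9,0],[0,0,-12,0],[0,0,-15,0],[0,0,-18,0],[0,0,-18,0],[0,0,-18,0],[0,0,-18,0],[0,0,-18,0]]'
python3 - <<'E'
from h import *
c=cam('wrist'); P=cloud(c)
m=(P[...,2]>.082)&(P[...,2]<.11)&(np.hypot(P[...,0]-.637,P[...,1]+.117)<.04)
Q=P[m]; print(m.sum(),cv2.minEnclosingCircle((Q[:,:2]*1000).astype(np.float32)),Q[:,2].max())
s=cam('side'); cv2.imwrite('pics/fin.png',cv2.resize(s['pixels'][130:340,140:440,::-1],(800,560),interpolation=cv2.INTER_CUBIC))
P=cloud(s)
for nm,x,y,z0,z1 in [('spice',.452,.104,.097,.11),('soup',.423,-.146,.05,.07),('tub',.495,-.384,.098,.12)]:
    Q=P[(np.hypot(P[...,0]-x,P[...,1]-y)<.06)&(P[...,2]>z0)&(P[...,2]<z1)]; print(nm,len(Q),cv2.minAreaRect((Q[:,:2]*1000).astype(np.float32)))
print(bot.get_obs()['eef_pos'],bot.get_obs()['t'])
E
```

```text
t: 21.95
eef_pos: [0.6363, -0.1163, 0.0387]
tool_rot: [-0.0, 0.729, 0.685, -0.0]
contact_force: [1.0, -0.2, 0.8]
gripper_width: 0.999
grasp_force: 0.0
t: 22.87
eef_pos: [0.6355, -0.1163, 0.2177]
tool_rot: [-0.001, 0.729, 0.685, -0.001]
contact_force: [-0.3, 0.0, -0.4]
gripper_width: 1.001
grasp_force: 0.0
1028 ((637.2423095703125, -115.1259765625), 17.13260269165039) 0.09905998159992091
spice 114 ((450.301025390625, 105.74161529541016), (41.69466781616211, 39.40209197998047), 81.75139617919922)
soup 126 ((420.80841064453125, -145.1573944091797), (24.17339324951172, 55.62810516357422), 32.88272476196289)
tub 1064 ((495.5835266113281, -384.02862548828125), (78.3816909790039, 79.63451385498047), 66.41301727294922)
[ 0.63550821 -0.11626275  0.21742649] 22.9667
```

View pics/fin.png

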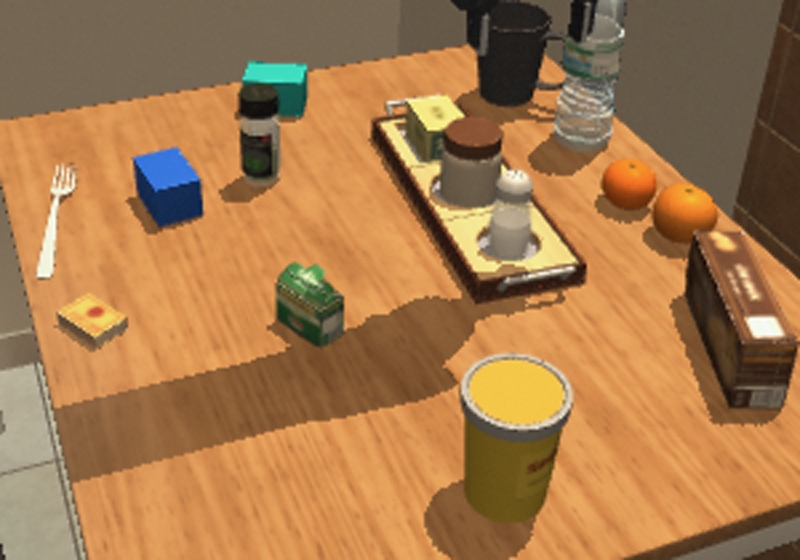

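The final view shows the carton (435,128), jar (471,165) and shaker (512,215) upright in their pockets. The spice jar (259,135), soup carton (310,305) and tub (515,435) have not moved.

```bash
python3 -c "
from station import bot
print(bot.hand_in())"
```

```text
the job is handed in; nothing more can be done
None
```

Job handed in at about 23 s of the 104 s limit: the camera check shows the shaker, tea carton and cocoa jar upright in their pockets within about 2 mm of centre, with the spice jar, soup carton and tub where they started; the hand-in returned no verdict.

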